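Clamp the receiver board and snap the dust cap onto its antenna jack

ROBOT

A 6-joint arm with a two-finger parallel gripper is mounted at the origin on the work surface. World frame = base frame: x ahead of the robot, y to its left, z up, the work surface at z = 0. Lengths are in m, angles in rad, forces in N, time in s.
With the tool pointing down it reaches from about 0.35 to 0.975 m from the base axis. Payload 4.9 kg.
Tool frame: the origin (TCP) lies where the fingers leave the gripper's body, on its centre line; the fingertips stand 73 mm ahead of it and the grasp point (between the pads) lies 54 mm ahead of it; z points along the fingers, y is the direction in which the jaws open and shut (so a half turn about z gives the same grasp; the last joint's range is limited). The gripper opens to 85 mm and grips with 20 to 120 N. Pads are 22 mm wide; open, the fingers measure 114 mm over their backs; the gripper's body (76 mm by 85 mm) begins 54 mm behind the grasp point. The pads swing forward as they close: fully open they stand 13 mm farther back than shut.
Start: joints at [-1.274, 0.053, 1.613, -0, 1.476, -0.119], TCP at [0.252, -0.572, 0.304] pointing down, gripper open.
Joint ranges: [-3.01, 3.01], [-1.01, 2.22], [0.06, 2.58], [-1.02, 4.17], [0.09, 2.62], [-3.14, 3.14]. Speed limits (rad/s): [2.57, 2.57, 3.14, 3.14, 3.14, 3.14].

INTERFACE

Orientations are given as a rotation vector (axis times angle).
In Python, from station import monitor, vision, workorder gives the robot as it stands.
- The arm moves only by the tool arm_command, never from a script. Its argument "rows" is text: rows parted by semicolons, each of 6 numbers parted by spaces: the shift along the world's x, y, z in mm, then the turn, a rotation vector about the world's x, y, z in degrees. In form: tx ty tz wx wy wz; .... A call has 1 to 12 rows; each row is the pose to reach, as a shift and turn from the pose measured when the call began; what a row does not reach only later rows make up. A row lasts 1/8 s, in which the tool goes at most 62.5 mm and 10.7 degrees, less where a joint would pass 70% of its speed; a pose out of reach is approached as far as the arm can. A call with a gripper value outside its range is refused whole. "jaw" is the opening, from 0 (shut) to 1 (fully open), set as the call begins (left out, the last holds). The fingers move at their own pace and stop on an object; "squeeze" is the grip in N (left out, the last holds). Time passes only in rows, so rows that repeat a pose let the fingers close. It gives the time, the measured TCP pose, the force and the opening at its end, in the units of the state.
- monitor.get_obs(): the state, without advancing time (a new reading comes with each control period).
- vision.get_image(name): name is "scene" or "top" or "wrist"; returns a dict with "frame" (480x640x3 uint8, red, green, blue), "vfov" (degrees; the focal length in pixels is half the picture's height over the tangent of half this angle, whatever the lens; pixels are square), "cx", "cy" (the principal point, pixels), "distortion" ([k1, k2, p1, p2, k3] as OpenCV has them; the pictures are not rectified), "R" (3x3) and "t" (3): a world point X has camera coordinates R X + t; the wrist camera has in their place "T_tool_cam" (4x4, takes a point from camera to tool coordinates, whose origin is the TCP and whose axes are the flange's). Camera axes: x right, y down, z forward; pixel columns grow to the right and rows downward; lengths in m; the calibration is good to about 2 mm. A picture is of the moment at which its call begins: read the wrist's pose just before it. There is no depth.
- workorder.finish_job(): hands the job in, once; it reports no verdict.
The state is a dict: "t": time; "q": joint angles; "dq": joint speeds; "effort": joint torques, N m; "tool_pos": TCP position; "tool_rot": TCP orientation; "contact_force": force on the tool from outside, world axes, zero at the start; "wrist_torque": the same for the moment, N m; "opening": finger opening in m.
Only numpy, scipy, OpenCV 4.12 (cv2) and the standard library are available. Lean on these libraries where they do the work, as an engineer would, in place of code of your own. Each camera call takes 0.05 s, during which the arm holds its last target. There are 200 camera calls.

TASK

Swing the hold-down lever of the board holder down until its foot rests on the circuit board, and only then press the wide dust cap (the larger of the two) upright onto the board's antenna jack until it clicks and is fully home. Keep pressing after the click: finish with the gripper still pushing the cap down about as firmly as the click needed, without letting go. Leave the board in its holder with the lever down, and do not disturb the other things on the bench.

Things in the scene. Friction and masses are not known exactly. Their poses are not given: they have to be found in the camera images.
- holder: board holder, fixed to the bench: aluminium base 116 mm (its x) by 250 mm (its y), 12 mm thick, two side rails whose tops are 30 mm above the bench, and a steel fork (the clamp head, 57 mm tall, 32 mm wide) at its +y end. Origin on the bench, 12 mm towards -y of the base's centre; x across, y along the board, z up
- lever_pivot (a point): the pivot of the hold-down lever in the clamp head: in the holder's frame at x 0, y +108 mm, 48 mm above the bench; the pivot axis runs along the holder's x
- lever (a joint): hold-down lever: steel arm 10 mm wide, black ball at its end, rubber foot under it 40 mm from the pivot. In rad: 0 = arm level towards the holder's -y, foot resting on the board; grows as the arm is raised (1.57 = straight up); range -0.05 to 1.45; starts raised. The pivot is stiff (0.09 N m, some 1.2 N at the ball) and stays where it is left
- lever_ball (a point): centre of the lever's ball grip, 16 mm diameter, 74 mm from the pivot. In the holder's frame it is at y = 108 - 74 cos(value) mm, height 48 + 74 sin(value) mm; with the lever down the board's tallest part within 20 mm of it ends 29 mm above the bench
- board: green circuit board 66 x 160 x 2 mm lying loose (0.8 mm play) on the holder's ledges, its underside 24 mm above the bench; origin at the centre of its underside, x and y as the holder's. Its capacitors and sockets end 35 mm above the bench
- jack_top (a point): centre of the flat top of the upright antenna jack on the board, 50 mm above the bench, at x +6 mm, y -42 mm in the board's frame. Jack: square flange 22 x 22 x 3 mm on the board, steel barrel 16 mm diameter, upper 4 mm tapering to 11 mm, top 24 mm above the board. Four spring catch balls stand 2.2 mm out of the barrel, centres 15 mm below its top
- cap: the wide dark grey dust cap, standing mouth down, about 25 g; z along its axis, origin at the centre of its open lower rim. Skirt 27 mm outside diameter, 24 mm tall, with a flat shoulder on top; above it a ribbed grip knob 16 mm diameter, 20 mm tall (top 44 mm above the rim). Bore 22 mm, narrowed to 18 mm by an inner lip over the lowest 2 mm. Round: its yaw does not matter
- cap_seat (a point): centre of the cap's inside roof, 20 mm above its rim; home, it rests on jack_top. Pushed down the jack, the lip meets the catches when the roof is about 7.5 mm above the jack's top; about 9 N (up to 12 N) straight down snaps it past them 4 to 5 mm above home, the force drops, then the roof stops on the jack's top
- small_cap: a smaller dark grey dust cap of the same shape (19 mm across the skirt, 30 mm tall), not for this jack; origin under its centre
- capacitor: loose black round capacitor, 22 mm diameter, 36 mm tall, standing; origin under its centre
- reel: solder reel lying flat, 68 mm diameter, 40 mm tall; origin under its centre
- driver: small screwdriver lying down, 170 mm long, 26 mm thick; origin under its middle
- flux: white-capped bottle, 38 mm diameter, 85 mm tall; origin under its centre
- plug_shell: black plug housing, about 48 x 24 x 16 mm, lying in front of the holder; origin under its centre
- spare_board: bare green board lying on the bench beyond the holder, 55 x 100 mm, parts up to 14 mm tall; origin under its centre

How it is judged:
On the way, in this order (a step that is already met when the one before it is completed fails the run):
1. the hold-down lever is down on the board (value of joint lever below 0.07 rad), for 0.3 s.
2. with the lever down, the wide cap is home on the jack and still being pressed down with more than 5 N (value of joint lever below 0.07 rad and z of cap_seat in the frame of jack_top between -0.004 and 0.002 m and horizontal distance between cap_seat and jack_top below 0.003 m and angle between the z axis of cap and the z axis of board, either way round below 0.1 rad and contact force between cap and board above 5 N and contact force between the fingers and cap above 3 N), for 0.5 s.
At the end, for the whole second after the job is handed in: Still pressing: wide cap home (roof within 2 mm of the jack top, 3 mm sideways, 0.1 rad of square), fingers on it with over 3 N, its push on the board over 5 N; lever below 0.07 rad; board flat in the holder (4 mm sideways, 2.5 mm up) (all of step 2 and angle between board's own z axis and vertical below 0.05 rad and z of board in the frame of holder below 0.0265 m and horizontal distance between board and holder below 0.004 m); the arm keeps its last pose, push and grip.
It fails at once if one of the other things on the bench is moved by more than 30 mm (distance of any of small_cap, capacitor, reel, driver, flux, plug_shell, spare_board from where it was at the start of the episode above 0.03 m).
It also fails if it takes over 69 s, if anything falls off the work surface, if the arm or the gripper's body presses on something with over 40 N, if the wrist force passes 120 N, or if a joint passes its speed limit or range.

## Working session

There is one attempt and no reset: what is moved stays moved. The work goes in short steps, Python scripts to look and compute and a tool call to move; the robot and the scene stay as the last step left them, time stands still between calls to the robot, and variables do not carry over. Pictures are saved under pics/ and viewed, about 8 in all and at most 12, crops included, and the job is handed in when it is done.

Besides the shell and the picture viewer there is one more tool, called after "Call:" as name(argument=value, ...) on one line, values as JSON. arm_command: Moves the arm, as the interface text tells. Its arguments: {"type":"object","properties":{"rows":{"type":"string"},"jaw":{"type":"number"},"squeeze":{"type":"number"}},"required":["rows"]}

```bash
ls; mkdir -p pics; cat > h.py <<'E'
import numpy as np, cv2
from station import monitor, vision, workorder
from scipy.spatial.transform import Rotation as Rn
def cam(im, obs=None):
    f=240/np.tan(np.radians(im["vfov"])/2); K=np.array([[f,0,im["cx"]],[0,f,im["cy"]],[0,0,1.]])
    d=np.array(im["distortion"],float)
    if "R" in im: R=np.array(im["R"]);t=np.array(im["t"])
    else:
        T=np.array(im["T_tool_cam"]); Rt=Rn.from_rotvec(obs["tool_rot"]).as_matrix()
        Rc=Rt@T[:3,:3]; c=Rt@T[:3,3]+np.array(obs["tool_pos"]); R=Rc.T; t=-R@c
    return K,d,R,t
def ray(C,uv):
    K,d,R,t=C; p=cv2.undistortPoints(np.array([[uv]],float),K,d)[0,0]
    v=R.T@np.array([p[0],p[1],1]); return -R.T@t, v/np.linalg.norm(v)
def onz(C,uv,z):
    c,v=ray(C,uv); return c+v*(z-c[2])/v[2]
def proj(C,X):
    K,d,R,t=C; return cv2.projectPoints(np.array(X,float).reshape(-1,3),cv2.Rodrigues(R)[0],t,K,d)[0][:,0]
def tri(C1,u1,C2,u2):
    c1,v1=ray(C1,u1);c2,v2=ray(C2,u2)
    s=np.linalg.lstsq(np.c_[v1,-v2],c2-c1,rcond=None)[0]
    a=c1+s[0]*v1;b=c2+s[1]*v2; return (a+b)/2,np.linalg.norm(a-b)
E
python3 - <<'E'
from h import *
import pickle
o=monitor.get_obs(); print(o)
D={}
for n in("scene","top","wrist"):
    im=vision.get_image(n); D[n]=im; print(n,im["vfov"],im["distortion"])
    cv2.imwrite(f"pics/{n}0.png",im["frame"][:,:,::-1])
    C=cam(im,o); print(ray(C,(320,240)))
D["obs"]=o; pickle.dump(D,open("d0.pkl","wb"))
E
```

```text
pics
{'t': 0.0, 'q': array([-1.27399569e+00,  5.33265300e-02,  1.61430111e+00, -2.74878887e-05,
        1.47601302e+00, -1.19000360e-01]), 'dq': array([ 1.87371359e-04,  9.09279972e-05, -3.41984979e-04,  1.72954521e-03,
        1.12286179e-03, -1.22250077e-03]), 'effort': array([-5.16145592e-04, -3.93677616e+01, -3.70179427e+01, -1.20151499e-04,
        7.04472026e-03,  8.56288693e-06]), 'tool_pos': array([ 0.25230458, -0.57128318,  0.30267743]), 'tool_rot': array([-3.07194844e+00, -6.48027254e-01,  3.28212386e-04]), 'contact_force': array([-0.1054279 , -0.55713244,  0.2596    ]), 'wrist_torque': array([0.02033779, 0.04072352, 0.05057662]), 'opening': 0.08534022385162778}
scene 52.94547648473757 [0.04409497 0.         0.         0.         0.        ]
(array([1.11206911, 0.28225902, 0.8482692 ]), array([-0.55564237, -0.28584994, -0.78073771]))
top 42.83054059604959 [-0.06215562  0.          0.          0.          0.        ]
(array([ 0.44259258, -0.00583852,  1.21964128]), array([ 0.10233224,  0.02959994, -0.99430979]))
wrist 66.69356782182007 [-0.07563703  0.          0.          0.          0.        ]
(array([ 0.32911321, -0.53717439,  0.3718687 ]), array([-0.29122396, -0.11049076, -0.95025281]))
```

View pics/top0.png

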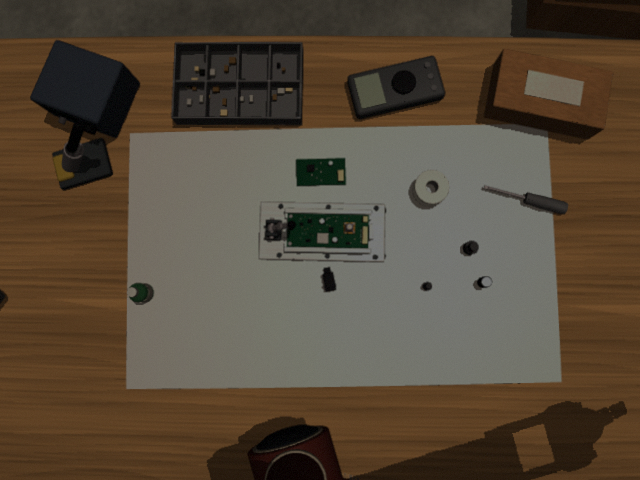

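View pics/scene0.png

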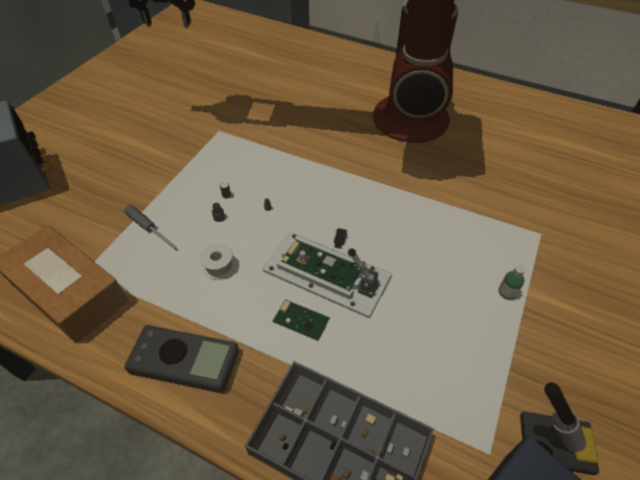

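The top view shows the holder at (322,232) with its clamp head to the left (world +y) and the jack near (349,227). The wide cap is at (471,247), the small cap at (427,286), and the capacitor at (485,282). I'll zoom in on the top view and compute rough positions.

```bash
python3 - <<'E'
from h import *
import pickle
D=pickle.load(open("d0.pkl","rb"))
T=D["top"]["frame"];S=D["scene"]["frame"]
a=cv2.resize(T[195:300,250:500],None,fx=3.2,fy=3.2,interpolation=cv2.INTER_CUBIC)
b=cv2.resize(S[170:320,200:400],None,fx=1.7,fy=1.7,interpolation=cv2.INTER_CUBIC)
w=np.zeros((336+255,800,3),np.uint8); w[:a.shape[0]]=a[:,:800]; w[336:336+b.shape[0],:b.shape[1]]=b
cv2.imwrite("pics/crop1.png",w[:,:,::-1])
C=cam(D["top"]);C2=cam(D["scene"])
for n,uv,z in[("jack",(349,227),.05),("cap",(471,247),.044),("small",(427,286),.03),("capac",(485,282),.036),("c1",(260,202),.012),("c2",(386,205),.012),("c3",(385,262),.012),("c4",(259,259),.012),("plug",(329,280),.016)]:
    print(n,onz(C,uv,z).round(4))
E
```

```text
jack [ 0.5887 -0.0265  0.05  ]
cap [ 0.553 -0.262  0.044]
small [ 0.4776 -0.1789  0.03  ]
capac [ 0.4862 -0.29    0.036 ]
c1 [0.6422 0.1514 0.012 ]
c2 [ 0.6384 -0.1006  0.012 ]
c3 [ 0.5245 -0.0988  0.012 ]
c4 [0.5278 0.1507 0.012 ]
plug [0.4877 0.0113 0.016 ]
```

View pics/crop1.png

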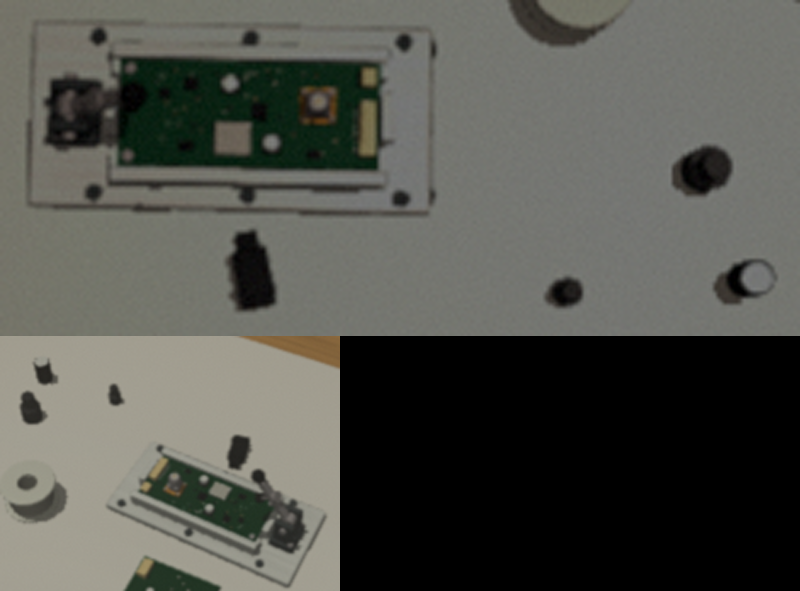

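The crop shows the jack top at full-frame pixel (349.4,226.9), the raised lever ball at about (291.6,225.3), and the wide cap's knob top at about (473,247). In the scene view the ball is at about (352.4,252.9). Next I'll triangulate these and check them against the geometry.

```bash
python3 - <<'E'
from h import *
import pickle
D=pickle.load(open("d0.pkl","rb"))
C=cam(D["top"]);C2=cam(D["scene"]);o=D["obs"]
s=lambda x,y:(200+x/1.7,170+(y-336)/1.7); t=lambda x,y:(250+x/3.2,195+y/3.2)
print("ball",tri(C,t(133,97),C2,s(259,477)))
print("jack",tri(C,t(318,101),C2,s(175,478)))
print("captop",tri(C,t(714,161),C2,s(27,398)), onz(C,t(714,161),.044), onz(C2,s(27,398),.044))
print("ball/z", onz(C,t(133,97),.1))
print(Rn.from_rotvec(o["tool_rot"]).as_matrix().round(3))
print(np.array(D["wrist"]["T_tool_cam"]).round(3))
E
```

```text
ball (array([0.58378379, 0.08029413, 0.10516029]), np.float64(0.0006432206165722351))
jack (array([ 0.58981435, -0.02697671,  0.04660089]), np.float64(0.0007253489999638971))
captop (array([ 0.55672084, -0.26702442,  0.04105138]), np.float64(0.0005923066657639652)) [ 0.55628348 -0.26610784  0.044     ] [ 0.55884707 -0.26531245  0.044     ]
ball/z [0.58456064 0.08039412 0.1       ]
[[ 0.915  0.404 -0.001]
 [ 0.404 -0.915  0.002]
 [ 0.    -0.002 -1.   ]]
[[-0.    -0.945 -0.328  0.084]
 [ 1.     0.    -0.001 -0.   ]
 [ 0.001 -0.328  0.945 -0.069]
 [ 0.     0.     0.     1.   ]]
```

The ball comes out about 70 mm from the pivot (74 expected) and raised to about 54°, so the geometry agrees. I'll move above the lever with the jaws shut.

Call:
arm_command(rows="332 646 -20 0 0 -23.8;332 646 -20 0 0 -23.8;332 646 -20 0 0 -23.8;332 646 -20 0 0 -23.8;332 646 -20 0 0 -23.8;332 646 -20 0 0 -23.8;332 646 -20 0 0 -23.8;332 646 -20 0 0 -23.8;332 646 -20 0 0 -23.8;332 646 -20 0 0 -23.8;332 646 -20 0 0 -23.8;332 646 -20 0 0 -23.8", jaw=0)

```text
t: 1.65
tool_pos: [0.5848, 0.0773, 0.2824]
tool_rot: [-3.14, -0.004, 0.001]
contact_force: [-0.1, -0.8, -0.8]
opening: -0.0001
```

Call:
arm_command(rows="0 0 0 0 0 0;0 0 0 0 0 0")

```text
t: 1.9
tool_pos: [0.5845, 0.077, 0.2819]
tool_rot: [-3.14, -0.004, 0.002]
contact_force: [-0.8, -0.6, 0.8]
opening: -0.0002
```

Call:
arm_command(rows="-1 -4 -50 0 0 0;-1 -4 -85 0 0 0;-1 -7 -97 0 0 0;-1 -11 -104 0 0 0;-1 -15 -111 0 0 0;-1 -20 -118 0 0 0;-1 -23 -125 0 0 0;-1 -26 -132 0 0 0;-1 -28 -139 0 0 0;-1 -29 -146 0 0 0;-1 -29 -151 0 0 0;-1 -29 -151 0 0 0")

```text
t: 3.4
tool_pos: [0.584, 0.0434, 0.1325]
tool_rot: [3.137, -0.001, -0.0]
contact_force: [0.4, 0.9, 1.1]
opening: 0.0
```

```bash
python3 - <<'E'
from h import *
o=monitor.get_obs();print(o["tool_pos"],o["contact_force"])
im=vision.get_image("wrist");im2=vision.get_image("scene");im3=vision.get_image("top")
a=im["frame"];b=im2["frame"][210:330,250:410];c=im3["frame"][195:270,250:400]
w=np.zeros((600,800,3),np.uint8)
w[:360,:480]=cv2.resize(a,(480,360));w[:240,480:800]=cv2.resize(b,(320,240));w[360:600,:480]=cv2.resize(c,(480,240))
cv2.imwrite("pics/lev.png",w[:,:,::-1])
E
```

```text
[0.58404183 0.0433895  0.13247742] [0.40908535 0.87986943 1.14290988]
```

View pics/lev.png

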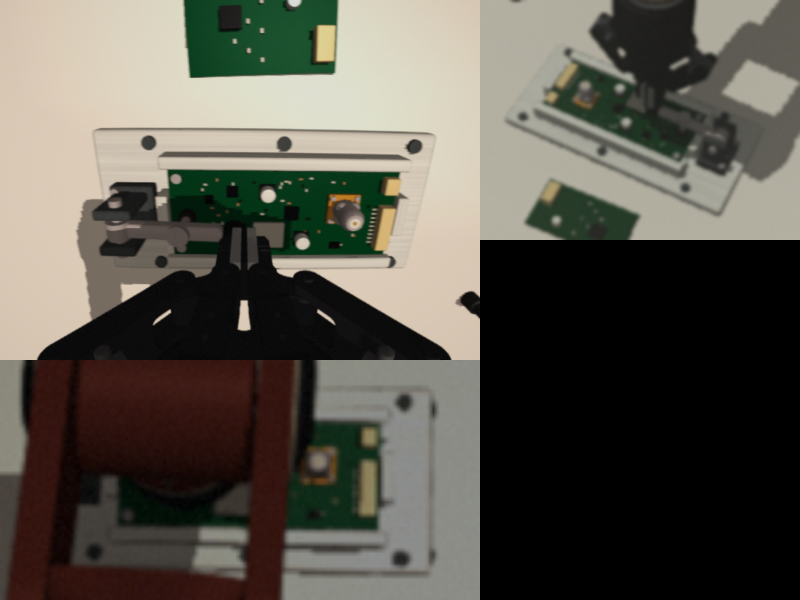

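The wrist view shows the lever arm almost level, pointing right at about (170,232), with the fingers on its ball at about (235,240). I'll press further, until the force rises.

Call:
arm_command(rows="0 2 -2 0 0 0;0 3 -4 0 0 0;0 3 -6 0 0 0;0 3 -8 0 0 0;0 3 -8 0 0 0")

```text
t: 4.18
tool_pos: [0.5847, 0.0498, 0.1275]
tool_rot: [-3.141, -0.003, -0.0]
contact_force: [-8.8, -1.2, 17.3]
opening: -0.0002
```

The force is 17 N and the tip height matches a level lever. I'll hold, then lift away in the direction of the cap.

Call:
arm_command(rows="0 0 0 0 0 0;0 0 0 0 0 0;0 0 0 0 0 0;0 0 60 0 0 0;0 0 110 0 0 0;-30 -60 120 0 0 0;-30 -120 120 0 0 0;-30 -180 120 0 0 0;-30 -220 120 0 0 0;-30 -220 120 0 0 0;-30 -220 120 0 0 0", jaw=0.6)

```text
t: 5.55
tool_pos: [0.5545, -0.1697, 0.2467]
tool_rot: [-3.14, -0.003, 0.001]
contact_force: [0.1, 0.2, -0.4]
opening: 0.0511
```

```bash
python3 - <<'E'
from h import *
import pickle
o=monitor.get_obs();print(o["tool_pos"],o["tool_rot"],o["contact_force"],o["opening"])
im=vision.get_image("wrist");im2=vision.get_image("scene");im3=vision.get_image("top")
pickle.dump(dict(wrist=im,scene=im2,top=im3,obs=o),open("d1.pkl","wb"))
a=im["frame"];b=im2["frame"][210:330,250:410];c=im3["frame"][195:270,250:400]
w=np.zeros((600,800,3),np.uint8)
w[:360,:480]=cv2.resize(a,(480,360));w[:240,480:800]=cv2.resize(b,(320,240));w[360:600,:480]=cv2.resize(c,(480,240))
cv2.imwrite("pics/cap1.png",w[:,:,::-1])
C=cam(im,o); print(proj(C,[[.556,-.266,.044],[.588,-.0275,.05]]))
E
```

```text
[ 0.55445127 -0.16965608  0.24672468] [-3.14007672e+00 -2.73076003e-03  1.32262672e-03] [ 0.10555966  0.18485038 -0.40311953] 0.05113937022799178
[[448.53321947 231.99060661]
 [136.72474566 193.05661866]]
```

View pics/cap1.png

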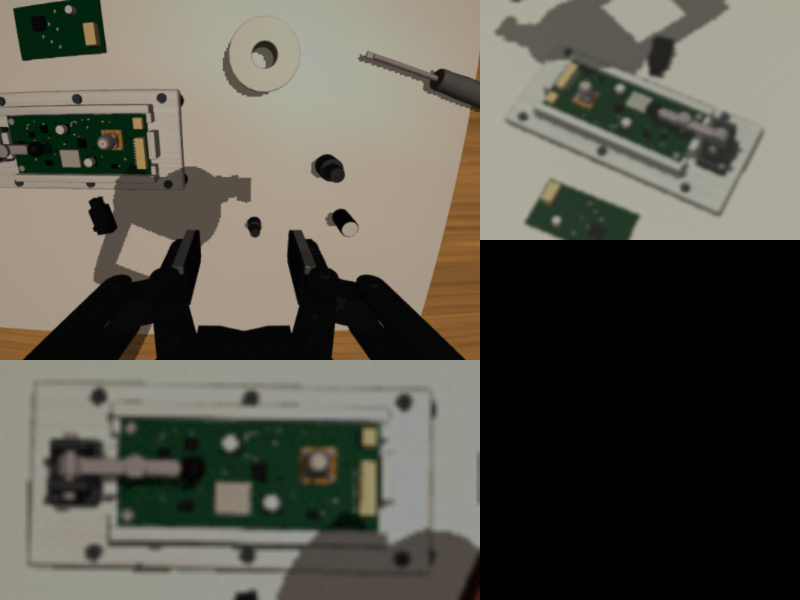

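The lever now lies level in all views: arm at y=467 in the top crop, ball at (193,468). In the wrist picture the cap's knob top is at about (447,232), which matches the prediction. I'll refine the cap and jack from the wrist picture with masks.

```bash
python3 - <<'E'
from h import *
import pickle
D=pickle.load(open("d1.pkl","rb")); o=D["obs"]
C=cam(D["wrist"],o);Ct=cam(D["top"]);a=D["wrist"]["frame"]
print("ball",onz(Ct,(310.3,228.75),.048))
g=cv2.cvtColor(a,cv2.COLOR_RGB2GRAY)
cr=g[195:255,405:475]; m=(cr<75).astype(np.uint8)
n,l,st,ce=cv2.connectedComponentsWithStats(m); 
for i in range(1,n):
    if st[i,4]>50: print(st[i],ce[i]+[405,195])
# predicted silhouette pixel of cap axis points
for z in(0,.024,.044): print(z,proj(C,[.556,-.266,z]), onz(C,(447,232),z))
j=g[165:215,110:170]
w=np.hstack([cv2.resize(a[195:255,405:475],(490,420),interpolation=cv2.INTER_CUBIC)[:,:400],cv2.resize(a[165:215,120:168],(400,417),interpolation=cv2.INTER_CUBIC)[:417].repeat(1,0) if 0 else cv2.resize(a[165:215,120:168],(400,420),interpolation=cv2.INTER_CUBIC)])
w=cv2.convertScaleAbs(w,alpha=1.8)
cv2.imwrite("pics/z.png",w[:,:,::-1])
E
```

```text
ball [0.58481224 0.04805459 0.048     ]
[  14   11   41   37 1105] [439.32579186 224.45701357]
0 [[433.06093199 217.69306103]] [ 0.5426315  -0.28018484  0.        ]
0.024 [[440.9880063  225.00976888]] [ 0.54991624 -0.27178079  0.024     ]
0.044 [[448.53321947 231.99060661]] [ 0.55598685 -0.26477743  0.044     ]
```

View pics/z.png

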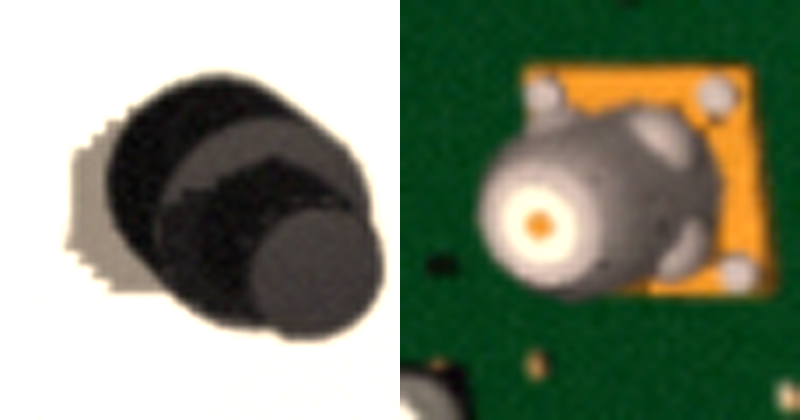

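In this crop the knob top's centre is at full-frame (450.1,234.0) and the jack top's centre at (136.8,191.8).

```bash
python3 - <<'E'
from h import *
import pickle
D=pickle.load(open("d1.pkl","rb")); o=D["obs"]
C=cam(D["wrist"],o)
print(onz(C,(450.1-.4,234-.4),.044),onz(C,(136.8-.4,191.8-.4),.05),o["tool_pos"])
E
```

```text
[ 0.55468278 -0.26708096  0.044     ] [ 0.58925919 -0.0274458   0.05      ] [ 0.55445127 -0.16965608  0.24672468]
```

Call:
arm_command(rows="0 -50 0 0 0 0;0 -97 0 0 0 0;0 -97 -40 0 0 0;0 -97 -80 0 0 0;0 -97 -110 0 0 0;0 -97 -130 0 0 0;0 -97 -142 0 0 0;0 -97 -147 0 0 0;0 -97 -147 0 0 0;0 -97 -147 0 0 0", jaw=0.5)

```text
t: 6.95
tool_pos: [0.5554, -0.2663, 0.1014]
tool_rot: [3.141, 0.005, 0.002]
contact_force: [1.3, 0.7, 0.0]
opening: 0.0429
```

Call:
arm_command(rows="0 0 0 0 0 0;0 0 0 0 0 0;0 0 0 0 0 0;0 0 0 0 0 0;0 0 0 0 0 0;0 0 0 0 0 0", jaw=0, squeeze=60)

```text
t: 7.7
tool_pos: [0.5559, -0.2667, 0.1023]
tool_rot: [3.14, 0.005, 0.005]
contact_force: [-0.4, -0.9, 5.3]
opening: 0.0136
```

The fingers closed on the knob, and the 5 N upward force suggests the tips touch the shoulder. I'll lift and check how the cap sits in the hand.

Call:
arm_command(rows="0 0 30 0 0 0;0 0 80 0 0 0;0 0 100 0 0 0;0 0 100 0 0 0;0 0 100 0 0 0")

```text
t: 8.32
tool_pos: [0.5549, -0.2661, 0.1998]
tool_rot: [-3.141, -0.005, 0.001]
contact_force: [0.4, -0.3, 0.3]
opening: 0.0135
```

```bash
python3 - <<'E'
from h import *
import pickle
o=monitor.get_obs();print(o["tool_pos"],o["tool_rot"],o["contact_force"],o["opening"])
im=vision.get_image("wrist");im2=vision.get_image("scene")
pickle.dump(dict(wrist=im,scene=im2,obs=o),open("d2.pkl","wb"))
a=cv2.resize(im["frame"][180:480,160:480],(640,600))
w=np.zeros((600,800,3),np.uint8);w[:,:640]=a
p=proj(cam(im2),[.556,-.266,.13])[0].astype(int);print(p)
w[:240,640:]=cv2.resize(im2["frame"][max(0,p[1]-60):p[1]+60,max(0,p[0]-40):p[0]+40],(160,240))
cv2.imwrite("pics/held.png",cv2.convertScaleAbs(w,alpha=1.7)[:,:,::-1])
tp=o["tool_pos"]; C=cam(im,o)
for z in(.049,.073,.093): print(z,(proj(C,[tp[0],tp[1],tp[2]-z])-[160,180])*2)
E
```

```text
[ 0.55489356 -0.26607247  0.19978592] [-3.14061074e+00 -5.36806917e-03  5.93643246e-04] [ 0.40129155 -0.27439151  0.31584072] 0.013461881373682788
[209 177]
0.049 [[331.04851601 343.85253751]]
0.073 [[331.11263007 279.47534242]]
0.093 [[331.15333886 237.86614651]]
```

View pics/held.png

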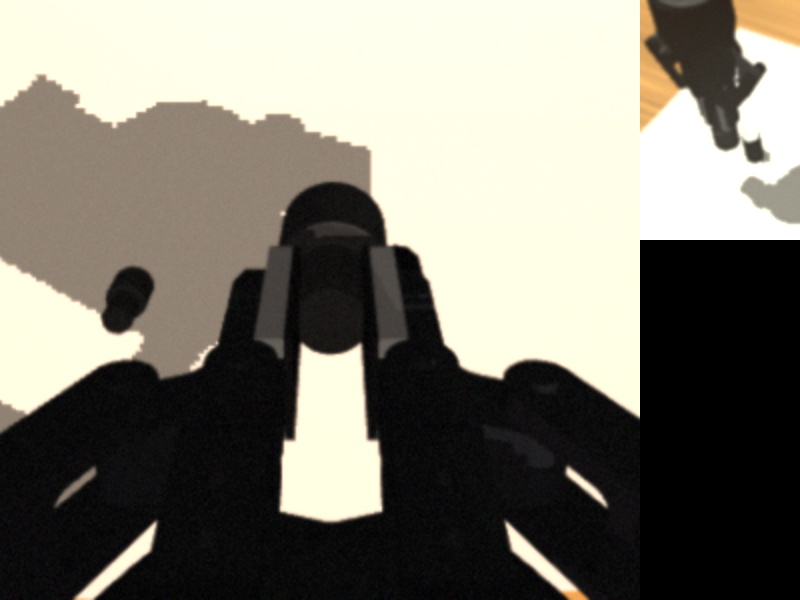

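The cap is held upright and centred: its knob top, at about (331,320), lies on the tool axis where predicted. Next I'll carry it over the jack.

Call:
arm_command(rows="10 60 0 0 0 0;18 120 0 0 0 0;26 180 0 0 0 0;34 225 0 0 0 0;34 239 0 0 0 0;34 239 -20 0 0 0;34 239 -34 0 0 0;34 239 -34 0 0 0;34 239 -34 0 0 0;34 239 -34 0 0 0")

```text
t: 9.68
tool_pos: [0.5893, -0.0276, 0.1662]
tool_rot: [-3.141, -0.004, -0.001]
contact_force: [0.5, 0.4, -0.9]
opening: 0.0133
```

```bash
python3 - <<'E'
from h import *
import pickle
o=monitor.get_obs();print(o["tool_pos"],o["tool_rot"],o["contact_force"],o["opening"])
im=vision.get_image("wrist");im2=vision.get_image("scene")
pickle.dump(dict(wrist=im,scene=im2,obs=o),open("d3.pkl","wb"))
w=np.zeros((600,800,3),np.uint8);w[:,:400]=cv2.resize(im["frame"][180:480,220:420],(400,600))
p=proj(cam(im2),[.589,-.027,.06])[0];print(p)
x,y=p.astype(int)
w[:480,400:]=cv2.resize(im2["frame"][y-36:y+36,x-30:x+30],(400,480),interpolation=cv2.INTER_CUBIC)
cv2.imwrite("pics/hov.png",cv2.convertScaleAbs(w,alpha=1.7)[:,:,::-1])
E
```

```text
[ 0.58928005 -0.02761717  0.16622386] [-3.14057566e+00 -4.21262775e-03 -6.50633856e-04] [ 0.51225847  0.36731979 -0.94980946] 0.013345309926560791
[302.73549527 249.31392745]
```

View pics/hov.png

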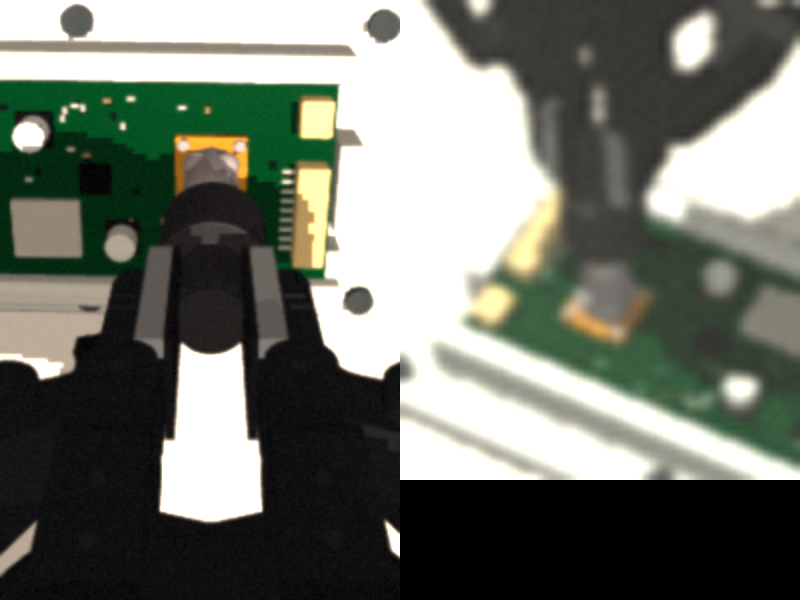

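Both views show the cap directly over the jack: in the wrist view, flange centre x is about 211 and the cap axis about 212. I'll lower it gently.

Call:
arm_command(rows="0 0 -5 0 0 0;0 0 -10 0 0 0;0 0 -14 0 0 0;0 0 -17 0 0 0;0 0 -20 0 0 0;0 0 -20 0 0 0;0 0 -20 0 0 0")

```text
t: 10.65
tool_pos: [0.5893, -0.0273, 0.1462]
tool_rot: [-3.141, -0.005, -0.001]
contact_force: [1.6, 0.9, -0.5]
opening: 0.0131
```

Call:
arm_command(rows="0 0 -2 0 0 0;0 0 -4 0 0 0;0 0 -6 0 0 0;0 0 -7 0 0 0;0 0 -7 0 0 0")

```text
t: 11.28
tool_pos: [0.5895, -0.0272, 0.1395]
tool_rot: [-3.14, -0.005, -0.002]
contact_force: [1.3, 0.9, 0.9]
opening: 0.0131
```

Call:
arm_command(rows="0 0 -1 0 0 0;0 0 -2 0 0 0;0 0 -3 0 0 0;0 0 -3 0 0 0")

```text
t: 11.78
tool_pos: [0.5906, -0.0271, 0.1385]
tool_rot: [-3.14, -0.005, -0.006]
contact_force: [-0.4, 1.7, 8.1]
opening: 0.0129
```

That is the catch, at 8 N. I'll push through it.

Call:
arm_command(rows="-1 0 -3 0 0 0;-1 0 -4 0 0 0;-1 0 -5 0 0 0;-1 0 -5 0 0 0")

```text
t: 12.28
tool_pos: [0.589, -0.0271, 0.1324]
tool_rot: [-3.14, -0.005, -0.004]
contact_force: [0.8, -0.9, -0.4]
opening: 0.0133
```

It clicked: the force dropped and the tool moved 6 mm. Now I'll press it onto the roof stop.

Call:
arm_command(rows="0 0 -1 0 0 0;0 0 -2 0 0 0;0 0 -3 0 0 0;0 0 -4 0 0 0;0 0 -4 0 0 0")

```text
t: 12.9
tool_pos: [0.5899, -0.0272, 0.132]
tool_rot: [-3.14, -0.005, -0.005]
contact_force: [-7.2, 1.2, 17.9]
opening: 0.0138
```

The cap is home at 18 N. I'll ease to roughly the click force and hold.

Call:
arm_command(rows="-1 0 -3 0 0 0;-1 0 -2.5 0 0 0;-1 0 -2.5 0 0 0;-1 0 -2.5 0 0 0;-1 0 -2.5 0 0 0;-1 0 -2.5 0 0 0;-1 0 -2.5 0 0 0;-1 0 -2.5 0 0 0")

```text
t: 13.9
tool_pos: [0.5896, -0.0272, 0.132]
tool_rot: [-3.14, -0.005, -0.006]
contact_force: [-4.3, 2.0, 13.7]
opening: 0.0133
```

```bash
python3 - <<'E'
from h import *
o=monitor.get_obs();print(o["tool_pos"],o["tool_rot"],o["contact_force"],o["opening"])
im=vision.get_image("wrist");im2=vision.get_image("scene")
w=np.zeros((600,800,3),np.uint8);w[:360,:480]=cv2.resize(im["frame"],(480,360))
p=proj(cam(im2),[.589,-.027,.06])[0]
x,y=p.astype(int)
w[:384,480:]=cv2.resize(im2["frame"][y-36:y+36,x-30:x+30],(320,384),interpolation=cv2.INTER_CUBIC)
cv2.imwrite("pics/end.png",cv2.convertScaleAbs(w,alpha=1.7)[:,:,::-1])
E
```

```text
[ 0.58963893 -0.02720372  0.13204096] [-3.1402043  -0.00524214 -0.00596673] [-4.32180725  2.02288355 13.70771701] 0.013281849576997275
```

View pics/end.png

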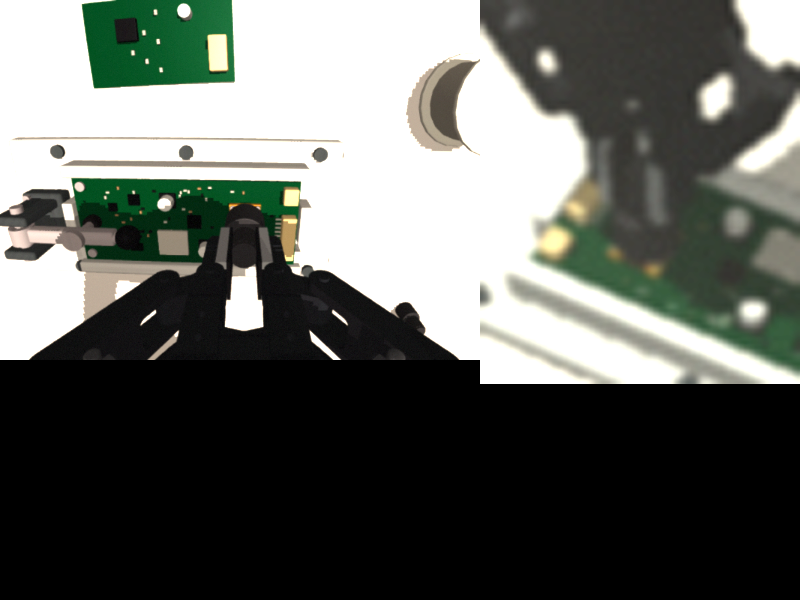

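The cap covers the jack down to near the orange flange, the lever is level with its ball at about (127,237), and the force holds at 13.7 N. I'm handing the job in.

```bash
python3 -c "
from station import workorder,monitor
print(workorder.finish_job()); print(monitor.get_obs()['contact_force'])"
```

```text
the job is handed in; nothing more can be done
None
the job is handed in; nothing more can be done
```

I swung the lever down first, holding it at about 17 N until its arm was level. Then I put the wide cap on the jack and handed the job in with the gripper still pressing; the hand-in gives no verdict.

**Click and seat:** The catch met the cap at about 8 N. The force then dropped to zero as the cap snapped past, and it came to rest on a hard stop. The tool stopped about 6.5 mm below the catch contact, against roughly 7.5 mm expected.

**Last checks:**
- **Push:** it was a steady 13.7 N down just before hand-in, slightly above the 9–12 N the click should need. It briefly reached 18 N when seating, and about 4 N of sideways load remained.
- **Position:** the tool axis is within about 1 mm of the measured jack centre and within about 0.006 rad of vertical.
- **Pictures:** the cap sits down at the jack's flange, the lever is level and the board is in its holder. Nothing else in view looks disturbed. The capacitor, driver and flux were out of view in this last picture, but I saw no contact with them.

**Not confirmed:** I couldn't read the force after hand-in, because the station closed. The grip opening read about 13.5 mm on the 16 mm knob, but the cap showed no sign of slipping.

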